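# Make up the disc-spring pack and zero the comparator

### The arm

A 7-joint arm with a two-finger parallel gripper is mounted at the origin on the work surface. World frame = base frame: x ahead of the robot, y to its left, z up, the work surface at z = 0. Lengths are in m, angles in rad, forces in N, time in s.
With the tool pointing down it reaches from about 0.4 to 0.9 m from the base axis. Payload 5.5 kg.
Tool frame: the origin (TCP) lies at the very end of the fingers, on their centre line; the grasp point (between the pads) lies 19 mm behind it (grip_point_offset is the distance from the TCP to the grasp point, in m); z points along the fingers, x is the direction in which the jaws open and shut, and the axes are right-handed (so a half turn about z gives the same grasp; the last joint's range is limited). The gripper opens to 92 mm and grips with 3 to 60 N. Pads are 19 mm wide; open, the fingers measure 130 mm over their backs; the gripper's body (75 mm by 190 mm) begins 47 mm behind the grasp point.
Start: joints at [0.263, 0.501, -0.427, 1.55, 0.221, 1.138, -0.21], TCP at [0.65, 0, 0.227] pointing down, gripper open.
Joint ranges: [-2.88, 2.88], [-0.31, 2.03], [-1.54, 1.56], [0.2, 2.42], [-1.41, 4.55], [0.19, 2.02], [-2.57, 2.57]. Speed limits (rad/s): [2.57, 2.57, 3.14, 3.14, 3.14, 3.14, 3.14].

### API

Orientations are given as [roll, pitch, yaw] about the fixed x, y, z axes, in that order (R = Rz(yaw) Ry(pitch) Rx(roll)).
In Python, from rig import * gives the robot as it stands.
- The arm moves only by the tool drive_tool, never from a script. Its argument "plan" is text: rows parted by semicolons, each of 5 numbers parted by spaces: the closure in counts, from 0 (fully open) to 255 (shut), then the shift along the tool's x, y, z in m, then the turn about the tool's z in rad. In form: hand dx dy dz roll; .... A call has 1 to 10 rows; each row shifts and turns the commanded pose from where the row before left it, along the tool's axes as they then stand; what a row does not reach is not made up. A row lasts 1/12 s, in which the tool goes at most 41.7 mm and 7.16 degrees, less where a joint would pass 70% of its speed; a pose out of reach is approached as far as the arm can. A call with a gripper value outside its range is refused whole. The fingers move at their own pace and stop on an object; "grip_force" is the grip in N (left out, the last holds). Time passes only in rows, so rows that do not move let the fingers close. It gives the time, the measured TCP pose, the force and the opening at its end, in the units of the state.
- observe(): the state, without advancing time (a new reading comes with each control period).
- grab_frame(name): name is "scene" or "side" or "wrist"; returns a dict with "image" (420x560x3 uint8, blue, green, red), "camera_matrix" (3x3 intrinsics, pixels), "rvec" (rotation vector, rad) and "tvec" (3), from world to camera coordinates, as OpenCV has them. Camera axes: x right, y down, z forward; pixel columns grow to the right and rows downward; lengths in m; the calibration is good to about 2 mm. A picture is of the moment at which its call begins. There is no depth.
- close_job(): hands the job in, once; it reports no verdict.
The state is a dict: "time_s": time; "q": joint angles; "qd": joint speeds; "joint_efforts": joint torques, N m; "tool_pos": TCP position; "tcp_rot": TCP orientation; "contact_force": force on the tool from outside, world axes, zero at the start; "ft_torque": the same for the moment, N m; "grip_width": finger opening in m.
Only numpy, scipy, OpenCV 4.12 (cv2) and the standard library are available. Lean on these libraries where they do the work, as an engineer would, in place of code of your own. Each camera call takes 0.05 s, during which the arm holds its last target. There are 200 camera calls.

### The job

Get the height comparator ready to check a pack of four conical spring washers. Two are already on its arbor: lower (do not drop) two more from the grey mat onto them, first one that lies dome up, then one that lies dome down, so that the faces alternate all the way and the pack sits fully down; leave the other two washers where they lie, and do not disturb the bottle, caliper or dishes. Also zero the dial gauge, which stands on its setting master: turn its bezel until the zero mark is in line with the tip of the pointer.

Things in the scene. Friction and masses are not known exactly. Their poses are not given: they have to be found in the camera images.
- comparator: Fixed height comparator, dark base plate 190 (x) by 280 (y) mm, top 30 mm high. Origin on the bench under its centre. In its frame: arbor at x -30, y 90 mm; setting master (48 mm across, 58 high) with the face-up dial gauge over it at x -30, y -90; column (25 mm across, top 160 mm above the bench) at x 62, y 0. A white arm, top 139 mm above the bench, joins column and gauge under the gauge's body.
- seat (a point): Centre of the seat face (flange 74 mm across) at the foot of the upright steel arbor, 40 mm above the bench; z up. Arbor 29.5 mm in diameter, straight for 54 mm above this point, then tapering to 17 mm at its top, 66 mm above it. With the two washers already on, the next one's underside rests 24 mm and the last one's 36 mm above this point (12 mm each; they do not nest).
- stack_first: Steel conical spring washer (dished ring), 66 mm outside, 32 mm bore, 5 mm thick, 12 mm high overall, 0.1 kg. Already on the arbor at the start, dome up, its outer rim on the seat. Origin: centre of its underside. Stays there.
- stack_second: Steel conical spring washer (dished ring), 66 mm outside, 32 mm bore, 5 mm thick, 12 mm high overall, 0.1 kg. Already on the arbor, dome down on top of stack_first (its outer rim is uppermost, 24 mm above the seat). Origin: centre of its underside. Stays there.
- dome_up_a: Steel conical spring washer (dished ring), 66 mm outside, 32 mm bore, 5 mm thick, 12 mm high overall, 0.1 kg. Lies dome up: its outer rim is at the bottom (0 to 5 mm above the mat), its bore edge on top (7 to 12 mm), hollow side down. Origin: centre of its underside, z up. Either dome-up washer will do. Any of the mat's four corners.
- dome_up_b: Steel conical spring washer (dished ring), 66 mm outside, 32 mm bore, 5 mm thick, 12 mm high overall, 0.1 kg. Lies dome up: its outer rim is at the bottom (0 to 5 mm above the mat), its bore edge on top (7 to 12 mm), hollow side down. Origin: centre of its underside, z up. Either dome-up washer will do. Any of the mat's four corners.
- dome_down_a: Steel conical spring washer (dished ring), 66 mm outside, 32 mm bore, 5 mm thick, 12 mm high overall, 0.1 kg. Lies dome down like a saucer: stands on its bore edge (0 to 5 mm above the mat), its outer rim on top (7 to 12 mm), hollow side up. Origin: centre of its underside, z up. Either dome-down washer will do. Any of the mat's four corners.
- dome_down_b: Steel conical spring washer (dished ring), 66 mm outside, 32 mm bore, 5 mm thick, 12 mm high overall, 0.1 kg. Lies dome down like a saucer: stands on its bore edge (0 to 5 mm above the mat), its outer rim on top (7 to 12 mm), hollow side up. Origin: centre of its underside, z up. Either dome-down washer will do. Any of the mat's four corners.
- mat: Thin grey bench mat, 280 by 280 mm, fixed, top 3 mm above the bench, on which the four loose washers lie near its four corners, centres 100 mm or more apart. Origin: centre of its underside; its place and yaw change.
- bezel_centre (a point): Centre of the dial gauge's bezel, on its upright axis, at half its height. The gauge lies face up. The bezel is a knurled steel ring 60 mm in diameter, 14 mm high (top 7 mm above this point, 170 mm above the bench); the body below it is 53 mm across and ends 21 mm below this point. Free all round for fingers.
- zero_mark (a point): The inner part of the zero mark on the dial face, 21 mm from the bezel's axis: a bold black triangle at the dial's edge, pointing inward, among 50 thin graduations. Turns with the bezel.
- pointer_tip (a point): Tip of the dial's black pointer, 21 mm from the bezel's axis. It stays put while the bezel is turned. The dial reads zero when zero_mark lies at this point.
- bezel (a joint): Angle of the bezel with its dial face, rad, growing clockwise seen from above; 0 when the zero mark points along the comparator's +x. It turns stiffly (about 0.05 N m of friction), stays where it is left, range -3 to 3.
- pointer (a joint): Angle of the pointer, rad, growing clockwise seen from above, 0 along the comparator's +x; held by the plunger on the master, not to be touched. It starts 0.3 to 1.35 rad clockwise of the zero mark; turn the bezel clockwise by pointer minus bezel.
- bottle: White bottle, 56 mm across, 125 mm tall, standing beyond the work; leave it alone. Origin: centre of its underside.
- caliper: Digital caliper lying flat, 225 mm long, 16 mm high; leave it alone. Origin: under the middle of its beam, which lies along its y.
- dishes: Two closed petri dishes, one on the other, 93 mm across, 31 mm high, near the robot's base; leave them alone. Origin: centre of the underside.
Not all that is in view belongs to the job. Leave any pink look-alike of the dome_down_b alone.

How it is judged:
By the outcome, as a careful person would: the job done as asked, in the order asked, and still so for the second after the job is handed in, with the robot touching nothing.
It also fails if it takes over 56 s, if anything falls off the work surface, if the arm or the gripper's body presses on something with over 40 N, if the wrist force passes 120 N, or if a joint passes its speed limit or range.

## Working session

There is one attempt and no reset: what is moved stays moved. The work goes in short steps, Python scripts to look and compute and a tool call to move; the robot and the scene stay as the last step left them, time stands still between calls to the robot, and variables do not carry over. Pictures are saved under pics/ and viewed, about 8 in all and at most 12, crops included, and the job is handed in when it is done.

Besides the shell and the picture viewer there is one more tool, called after "Request:" as name(argument=value, ...), one argument or row to a line, values as JSON. drive_tool: Moves the arm, as the interface text tells. Its arguments: {"type":"object","properties":{"plan":{"type":"string"},"grip_force":{"type":"number"}},"required":["plan"]}

```bash
mkdir -p pics; ls; python3 - <<'E'
from rig import *
import cv2,pickle
print(observe())
D={}
for n in("scene","side","wrist"):
    f=grab_frame(n);D[n]=f;cv2.imwrite(f"pics/{n}0.png",f["image"])
    R=cv2.Rodrigues(f["rvec"])[0];print(n,(-R.T@f["tvec"].reshape(3)).round(3),f["camera_matrix"].tolist())
pickle.dump(D,open("f0.pkl","wb"))
E
```

```text
pics
{'time_s': 0.0, 'q': array([ 0.2632143 ,  0.50183977, -0.42682512,  1.55143186,  0.22079669,
        1.13829306, -0.21025023]), 'qd': array([-0.00104217, -0.00051083,  0.00021747, -0.00098393,  0.00078103,
       -0.00054671,  0.00182566]), 'joint_efforts': array([-1.62834690e-04, -5.66597199e+01, -5.81602022e+00, -2.79113513e+01,
       -6.85700797e-02,  3.08415934e-02,  1.78752666e-04]), 'tool_pos': array([ 6.49310529e-01, -3.09801498e-05,  2.25693960e-01]), 'tcp_rot': array([-3.14150634e+00,  1.91129495e-03,  1.15151500e-04]), 'contact_force': array([-0.77895435,  0.0775117 ,  0.00955833]), 'ft_torque': array([-0.04944111,  0.00934763, -0.05892293]), 'grip_width': 0.09201639068605637}
scene [ 0.989 -0.678  0.992] [[507.22455802336947, 0.0, 278.62932573890726], [0.0, 507.22455802336947, 195.83508646393358], [0.0, 0.0, 1.0]]
side [ 0.173 -0.404  0.717] [[412.77211548673506, 0.0, 275.2448561847467], [0.0, 412.77211548673506, 207.76132521943208], [0.0, 0.0, 1.0]]
wrist [0.65  0.068 0.383] [[376.80316630634144, 0.0, 284.46345098365657], [0.0, 376.80316630634144, 210.22361929534202], [0.0, 0.0, 1.0]]
```

View pics/scene0.png

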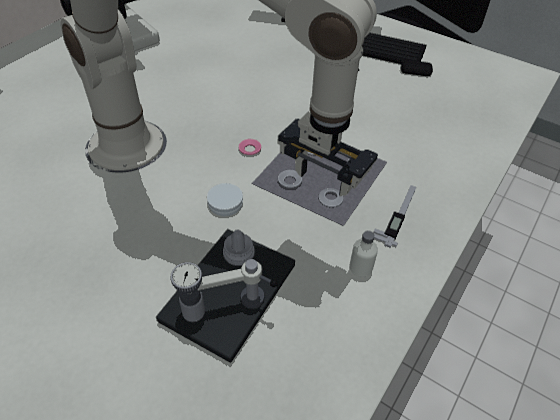

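View pics/side0.png

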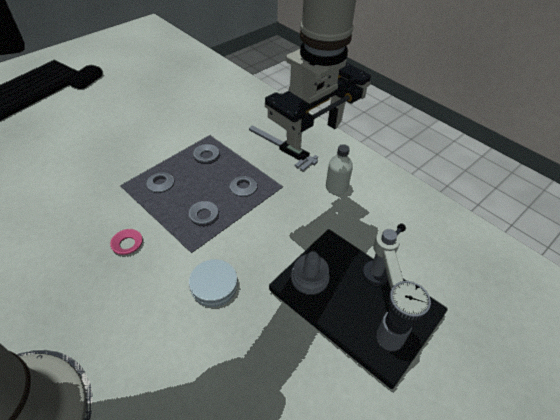

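The side view shows the four washers at (206,153), (160,182), (243,186) and (203,212). The pink look-alike is at (127,241), the arbor at (311,268) and the gauge at (410,298). Next: enlarged crops to tell which way each dome faces and to measure.

```bash
cat > h.py <<'E'
import numpy as np,cv2
def cam(f):
    R=cv2.Rodrigues(np.array(f["rvec"]))[0];t=np.array(f["tvec"]).reshape(3);return R,t,f["camera_matrix"]
def ray(f,u,v,z):
    R,t,K=cam(f);c=-R.T@t;d=R.T@np.linalg.inv(K)@np.array([u,v,1.]);return c+d*(z-c[2])/d[2]
def proj(f,P):
    return cv2.projectPoints(np.array(P,float).reshape(-1,3),np.array(f["rvec"]),np.array(f["tvec"]),f["camera_matrix"],None)[0].reshape(-1,2)
def crop(f,x,y,w,h,s):
    return cv2.resize(f["image"][y:y+h,x:x+w],None,fx=s,fy=s,interpolation=cv2.INTER_CUBIC)
E
python3 - <<'E'
import pickle
from h import *
D=pickle.load(open("f0.pkl","rb"));s=D["side"]
a=crop(s,115,130,180,130,4.4)[:572,:792]
a=cv2.convertScaleAbs(a,alpha=1.6)
cv2.imwrite("pics/c1.png",a)
b=crop(s,260,220,200,170,4)[:600];b=cv2.convertScaleAbs(b,alpha=1.6);cv2.imwrite("pics/c2.png",b)
for n,p in dict(A=(206,153),B=(160,182),C=(243,186),Dd=(203,212)).items():print(n,ray(s,*p,.009).round(3))
for p in [(210,136),(282,187),(193,249),(122,187)]:print(ray(s,*p,.003).round(3))
print('base',[ray(s,*p,.03).round(3) for p in[(330,231),(446,308),(393,383),(270,287)]])
print('gauge',ray(s,410,298,.17).round(3))
E
```

```text
A [0.601 0.316 0.009]
B [0.455 0.303 0.009]
C [0.597 0.16  0.009]
Dd [0.476 0.155 0.009]
[0.655 0.373 0.003]
[0.669 0.099 0.003]
[0.402 0.089 0.003]
[0.38  0.354 0.003]
base [array([ 0.638, -0.084,  0.03 ]), array([ 0.664, -0.35 ,  0.03 ]), array([ 0.481, -0.367,  0.03 ]), array([ 0.451, -0.101,  0.03 ])]
gauge [ 0.538 -0.316  0.17 ]
```

View pics/c1.png

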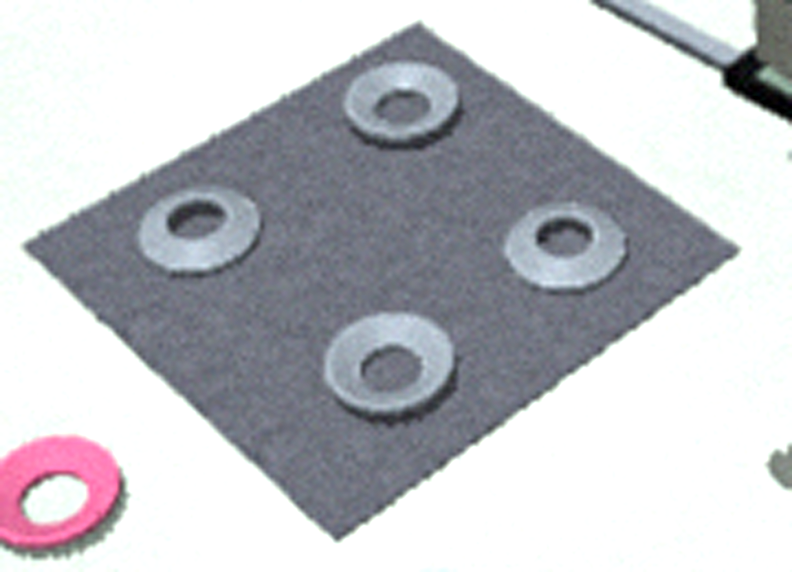

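View pics/c2.png

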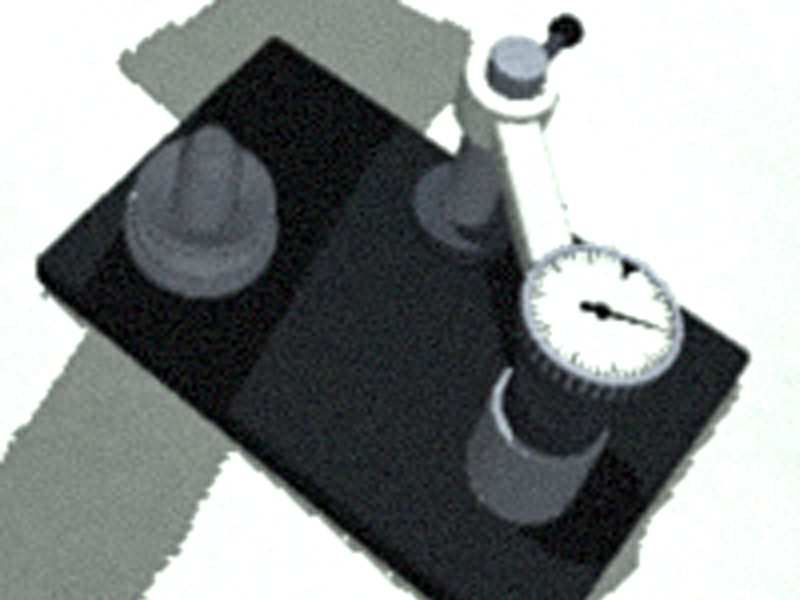

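Crop c1: the dome-up washers (bore edge raised) are at side pixels (160,182) and (243,186). The dome-down saucers are at (206,153) and (203,212). I choose (243,186), then (203,212). Crop c2: the gauge's zero triangle is at about crop (629,269), the pointer tip at (665,327) and the dial centre at (602,313).

```bash
python3 - <<'E'
import pickle
from h import *
D=pickle.load(open("f0.pkl","rb"));s=D["side"];w=D["wrist"]
f=lambda u,v,z,k,ox,oy:ray(s,ox+u/k,oy+v/k,z)
print('C',f(565.5,247,.0055,4.4,115,130).round(4),'Dd',f(390,364.5,.0125,4.4,115,130).round(4))
c,z,p=[f(u,v,.168,4,260,220)[:2] for u,v in((602,313),(629,269),(665,327))]
a=lambda q:-np.arctan2(*(q-c)[::-1])
print(c,a(z),a(p),a(p)-a(z),np.linalg.norm(z-c),np.linalg.norm(p-c))
print('wrist proj of TCP',proj(w,[.65,0,.227]),'axis',cam(w)[0][2])
print('tip arbor',f(211,129,.106,4,260,220))
for P in [(.597,.16,.01),(.476,.155,.01),(.52,-.139,.106),(.537,-.318,.17)]:print(proj(w,P),proj(D['scene'],P),proj(s,P))
E
```

```text
C [0.5995 0.1611 0.0055] Dd [0.4741 0.1494 0.0125]
[ 0.53971292 -0.31624931] -0.17948668906571327 0.9855310950596429 1.1650177841253562 0.023965524443865502 0.023069934185659943
wrist proj of TCP [[285.97138236 267.30552324]] axis [-0.00156979 -0.25455756 -0.96705635]
tip arbor [ 0.52631904 -0.13199795  0.106     ]
[[226.53232628   4.3527786 ]] [[329.23516208 196.63653787]] [[242.92653062 185.55548972]]
[[92.33715106 10.51921993]] [[290.14852423 178.840528  ]] [[202.97114496 211.74574318]]
[[132.87880342 361.67834623]] [[235.00394528 232.69290774]] [[313.08949817 256.53657258]]
[[145.57066086 604.02945566]] [[183.20737322 275.10407949]] [[410.7542801  299.43658668]]
```

Request:
drive_tool(
  plan="0 -0.012 -0.03 0.0 0;0 -0.012 -0.03 0.0 0;0 -0.012 -0.03 0.0 0;0 -0.012 -0.03 0.01 0;0 -0.005 -0.03 0.02 0;0 0 -0.01 0.02 0;0 0 0 0.02 0;0 0 0 0.02 0;0 0 0 0 0;0 0 0 0 0",
  grip_force=15,
)

```text
time_s: 0.98
tool_pos: [0.5959, 0.1596, 0.1355]
tcp_rot: [3.141, 0.003, 0.0]
contact_force: [0.2, 0.3, 0.0]
grip_width: 0.0916
```

```bash
cat >> h.py <<'E'
from rig import *
import pickle
def shot(cn,name,x,y,w,h,s,gain=1.6):
    f=grab_frame(cn);pickle.dump(f,open(f"{name}.pkl","wb"))
    cv2.imwrite(f"pics/{name}.png",cv2.convertScaleAbs(crop(f,x,y,w,h,s),alpha=gain));return f
E
python3 - <<'E'
from h import *
f=shot("wrist","w1",0,20,560,400,1.4)
print(observe()["tool_pos"],proj(f,[[.5995,.161,.0055],[.597,.16,.015],[.4741,.1494,.0125]]))
E
```

```text
[0.59707913 0.1599392  0.13696504] [[289.64284788 198.37416706]
 [286.47299234 202.46852958]
 [127.63158558 214.86133246]]
```

View pics/w1.png

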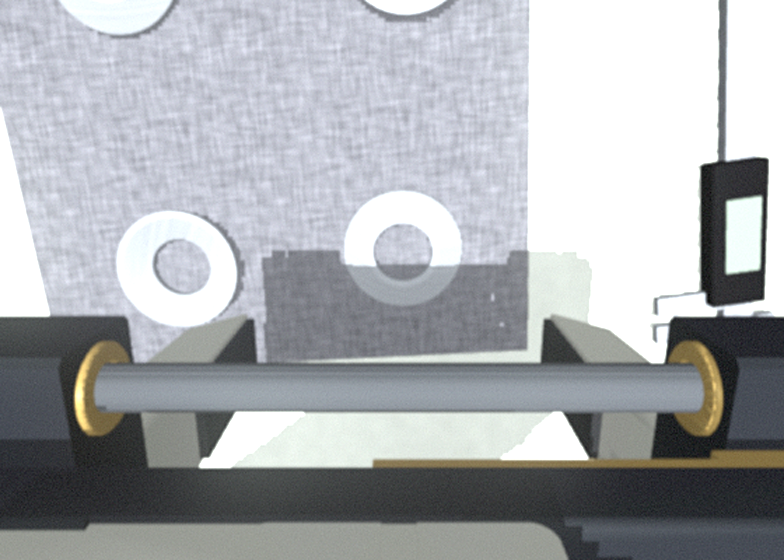

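Wrist view: the dome-up washer's outer ellipse is centred at crop (403,248) and the dome-down one at (177,268). The caliper is about 140 mm from the first washer, so it is clear.

```bash
python3 - <<'E'
from h import *
f=pickle.load(open("w1.pkl","rb"))
g=lambda x,y,z:ray(f,x/1.4,20+y/1.4,z).round(4)
print(g(403,248,.0055),g(177.5,268.5,.0125))
print('bore',g(402,253,.013),g(182,266,.006))
print('dia',g(344,248,.005)-g(462,248,.005),g(117,268,.012)-g(238,268,.012))
print(f['tvec'],observe()['tcp_rot'])
E
```

```text
[0.5981 0.162  0.0055] [0.4737 0.1519 0.0125]
bore [0.5975 0.1609 0.013 ] [0.4736 0.1516 0.006 ]
dia [-6.6e-02 -1.0e-04  0.0e+00] [-0.067  -0.0001  0.    ]
[-0.59547312  0.14433455  0.34320812] [-3.14149697e+00  4.19482789e-04 -2.85960437e-04]
```

Request:
drive_tool(
  plan="0 0.001 -0.0015 0.03 0;0 0 0 0.035 0;0 0 0 0.03 0;0 0 0 0.02 0;0 0 0 0.01 0;0 0 0 0.006 0;0 0 0 0 0;0 0 0 0 0",
)

```text
time_s: 1.7
tool_pos: [0.5994, 0.1619, 0.0073]
tcp_rot: [-3.141, -0.002, -0.0]
contact_force: [0.3, -0.2, 0.8]
grip_width: 0.0914
```

Request:
drive_tool(
  plan="0 0 0 0.0015 0;60 0 0 0 0;120 0 0 0 0;255 0 0 0 0;255 0 0 0 0;255 0 0 0 0;255 0 0 0 0;255 0 0 0 0",
  grip_force=20,
)

```text
time_s: 2.37
tool_pos: [0.598, 0.1615, 0.0044]
tcp_rot: [3.142, -0.0, 0.0]
contact_force: [-0.4, -0.0, 2.1]
grip_width: 0.0638
```

Request:
drive_tool(
  plan="255 0 0 0 0;255 0 0 0 0;255 0 0 -0.005 0;255 0 0 -0.015 0;255 0 0 -0.03 0;255 0 0 -0.04 0;255 0 0 -0.04 0;255 0 0 -0.02 0;255 0 0 0 0",
)

```text
time_s: 3.12
tool_pos: [0.6019, 0.1633, 0.1617]
tcp_rot: [-3.139, -0.011, 0.0]
contact_force: [0.7, 0.3, -0.5]
grip_width: 0.0637
```

```bash
python3 - <<'E'
from h import *
print([observe()[k] for k in("tool_pos","grip_width","contact_force")])
shot("side","s2",150,60,250,260,2.3)
shot("wrist","w2",0,20,560,400,1.4)
a=cv2.imread("pics/s2.png");b=cv2.imread("pics/w2.png")
b=crop({"image":b},100,180,584,260,.75)
c=np.zeros((600,800,3),np.uint8);a=a[:400];c[:400,:a.shape[1]]=a;c[405:405+195,:438]=b[:195];cv2.imwrite("pics/m2.png",c)
E
```

```text
[array([0.60185828, 0.16327055, 0.16172495]), 0.0636923435330168, array([ 0.74945125,  0.29174874, -0.46353429])]
```

View pics/m2.png

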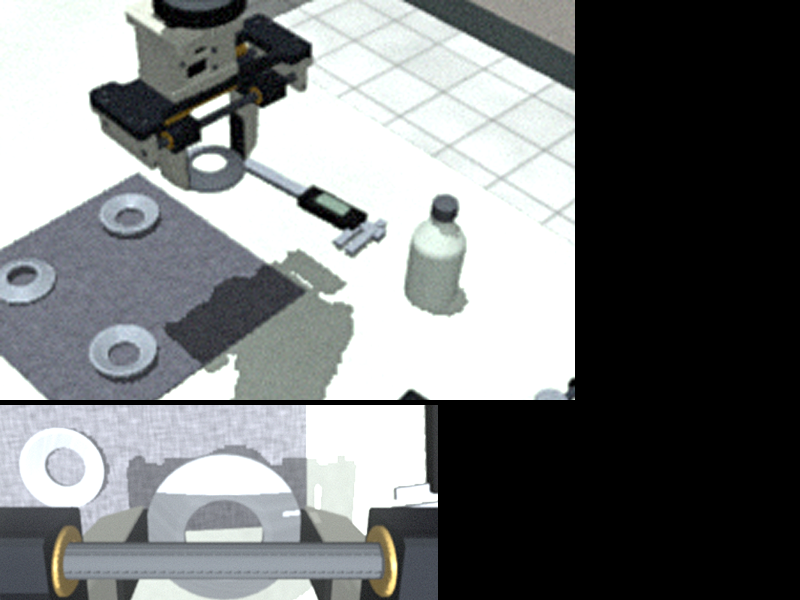

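The washer is held level between the tips, with its dome up. I'll move the camera over the arbor, staying high.

Request:
drive_tool(
  plan="255 0 0 -0.03 0;255 0 0.01 -0.035 0;255 -0.005 0.025 -0.03 0;255 -0.008 0.035 -0.02 0;255 -0.01 0.038 0 0;255 -0.01 0.038 0 0;255 -0.01 0.038 0 0;255 -0.01 0.038 0 0;255 -0.01 0.038 0 0;255 -0.005 0.038 0 0",
)

```text
time_s: 4.05
tool_pos: [0.5272, -0.1381, 0.2675]
tcp_rot: [-3.141, 0.004, -0.0]
contact_force: [0.5, -0.3, -1.0]
grip_width: 0.0642
```

Request:
drive_tool(
  plan="255 0 0.038 0 0;255 0 0.025 0 0;255 0 0.01 0 0;255 0 0 0 0;255 0 0 0 0;255 0 0 0 0",
)

```text
time_s: 4.55
tool_pos: [0.53, -0.2067, 0.2684]
tcp_rot: [-3.14, 0.001, 0.003]
contact_force: [-0.1, 0.3, -1.5]
grip_width: 0.0636
```

```bash
python3 - <<'E'
from h import *
o=observe();print([o[k] for k in("tool_pos","tcp_rot","grip_width","contact_force")])
f=shot("wrist","w3",0,20,560,400,1.4,1.8)
print(proj(f,[[.52,-.139,.106],[.526,-.132,.106]]))
for n,t in(("f0",(.65,0,.227)),("w1",(.597,.16,.137)),("w3",o["tool_pos"])):
    g=pickle.load(open(n+".pkl","rb"));g=g.get("wrist",g);R,tt,K=cam(g);print(n,R@np.array(t)+tt,R[0],R[1])
E
```

```text
[array([ 0.53002956, -0.20669378,  0.26842527]), array([-3.13950063e+00,  1.28197814e-03,  2.99421340e-03]), 0.06356737749080953, array([-0.07394149,  0.29380915, -1.46352363])]
[[272.80172528 111.30729393]
 [280.10365978 102.47717213]]
f0 [0.00067415 0.02551951 0.16845676] [ 9.99998523e-01  2.76868739e-04 -1.69613901e-03] [ 6.99512684e-04 -9.67057584e-01  2.54556752e-01]
w1 [0.00114919 0.02525877 0.16816306] [ 9.99995187e-01  3.01433380e-04 -3.08789334e-03] [ 0.00107981 -0.96685939  0.25530716]
w3 [3.25842868e-05 2.52522430e-02 1.69675250e-01] [ 0.99999402  0.00325379 -0.00117351] [ 0.0034447  -0.96756266  0.25260767]
```

View pics/w3.png

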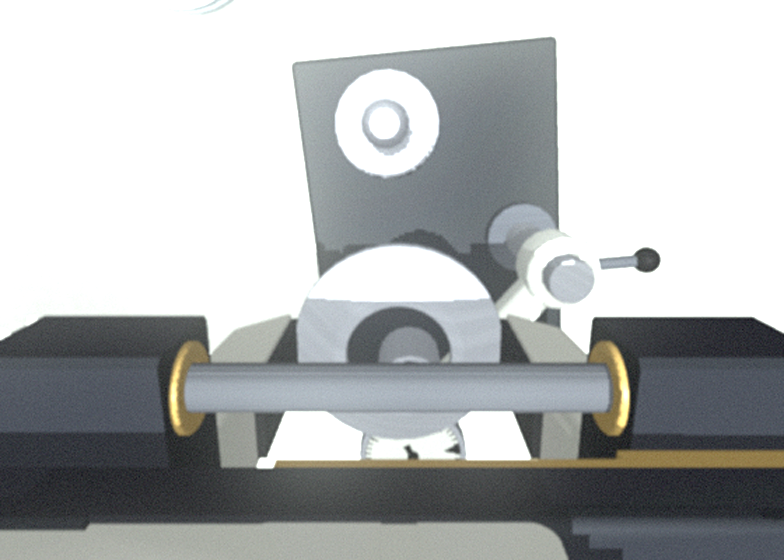

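Wrist view: the arbor top is at crop (384.5,123). The pack's rim spans x 335–440, y 68–178. The held washer's outer rim spans x 297–500, y 243–438.

```bash
cat >> h.py <<'E'
from scipy.optimize import least_squares
def circ(f,box,z,r,k=1.4,oy=20,p0=(.5,0),freez=False):
    b=np.array(box)/k+[0,0,oy,oy];t=np.linspace(0,6.283,181)
    def bb(x):
        P=np.c_[x[0]+r*np.cos(t),x[1]+r*np.sin(t),np.full(181,x[2] if freez else z)];q=proj(f,P)
        return np.r_[q[:,0].min(),q[:,0].max(),q[:,1].min(),q[:,1].max()]-b
    s=least_squares(bb,np.r_[p0,z] if freez else p0);return s.x.round(4),s.fun.round(1)
E
python3 - <<'E'
from h import *
f=pickle.load(open("w3.pkl","rb"))
tcp=np.array([.53,-.2067,.2684])
print('arbor',ray(f,384.5/1.4,20+123/1.4,.106))
print('pack',circ(f,(335,440,68,178),.062,.033,p0=(.52,-.14)))
for fr in(0,1):print('held',circ(f,(297,500,243,438),.2695,.033,p0=(.53,-.2),freez=fr))
s=pickle.load(open("f0.pkl","rb"))
for P in[(.5215,-.137,.106),(.537,-.318,.17)]:print(proj(s["side"],P),proj(s["scene"],P))
c=cam(f);print(-c[0].T@c[1])
E
```

```text
arbor [ 0.52152258 -0.13625806  0.106     ]
pack (array([ 0.5224, -0.1364]), array([ 2.1, -2.1,  2.5, -2.8]))
held (array([ 0.5301, -0.2064]), array([-1.4,  1.4,  0.9, -0.9]))
held (array([ 0.5301, -0.2066,  0.2689]), array([-1.1,  1.1,  1.1, -1.2]))
[[312.87396531 255.39720872]] [[236.08818096 232.42607253]]
[[410.7542801  299.43658668]] [[183.20737322 275.10407949]]
[ 0.52996319 -0.13939906  0.42621876]
```

The arbor is at (0.522, -0.136) and the held washer is centred on the TCP. I'll go above the arbor and descend in steps.

Request:
drive_tool(
  plan="255 -0.004 -0.03 0 0;255 -0.004 -0.03 0.01 0;255 0 -0.01 0.03 0;255 0 0 0.035 0;255 0 0 0.035 0;255 0 0 0.03 0;255 0 0 0.015 0;255 0 0 0 0;255 0 0 0 0;255 0 0 0 0",
)

```text
time_s: 5.43
tool_pos: [0.5233, -0.1385, 0.1156]
tcp_rot: [3.142, -0.002, 0.002]
contact_force: [0.7, -1.0, -1.8]
grip_width: 0.0638
```

```bash
python3 - <<'E'
from h import *
o=observe();print([o[k] for k in("tool_pos","tcp_rot","grip_width","contact_force")])
f=shot("wrist","w4",140,180,280,200,2.8,1.8)
g=shot("side","s4",265,190,100,130,4,1.8)
print(proj(f,[[.522,-.1363,.106]]))
a=cv2.imread("pics/s4.png");b=cv2.resize(cv2.imread("pics/w4.png"),(400,286))
c=np.zeros((520,800,3),np.uint8);c[:a.shape[0],:400]=a;c[:286,400:]=b;cv2.imwrite("pics/m4.png",c)
E
```

```text
[array([ 0.5233336 , -0.13845836,  0.11560701]), array([ 3.14152324e+00, -2.21718235e-03,  1.82315319e-03]), 0.06381293911734078, array([ 0.7058715 , -0.97286802, -1.75836805])]
[[281.70849496 253.93516732]]
```

View pics/m4.png

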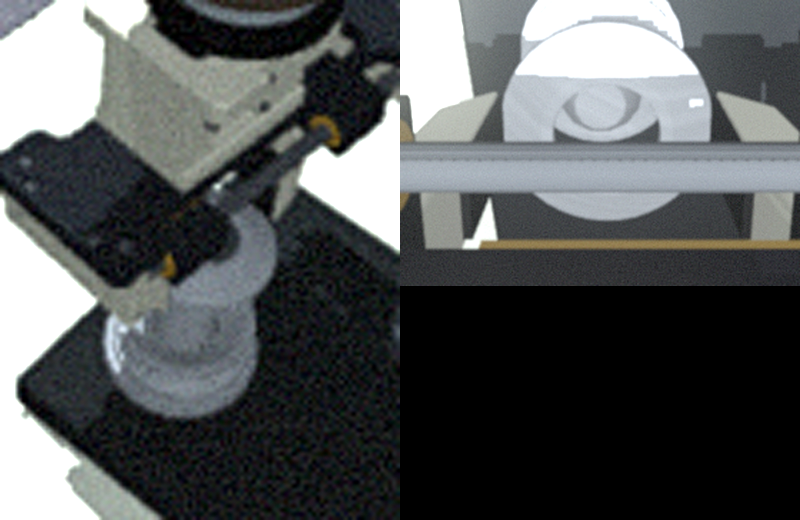

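```bash
python3 - <<'E'
from h import *
f=pickle.load(open("w4.pkl","rb"));k=400/280
b=np.array([503-400,711-400,22,220])/k+[140,140,180,180]
print(circ(f,b,.1155,.033,1,0,(.52,-.137)),circ(f,b,.1155,.033,1,0,(.52,-.137),True))
print(ray(f,203/k+140,106.5/k+180,.106))
E
```

```text
(array([ 0.5235, -0.1393]), array([-0.4,  0.4,  1.1, -1.3])) (array([ 0.5235, -0.139 ,  0.1163]), array([-0.8,  0.8,  0.8, -0.9]))
[ 0.52218547 -0.13661042  0.106     ]
```

Request:
drive_tool(
  plan="255 -0.001 -0.0025 0 0;255 0 0 0 0;255 0 0 0.008 0;255 0 0 0.008 0;255 0 0 0.006 0;255 0 0 0.004 0;255 0 0 0 0",
)

```text
time_s: 6.12
tool_pos: [0.52, -0.1368, 0.0867]
tcp_rot: [-3.141, 0.002, -0.0]
contact_force: [0.1, 0.0, -1.4]
grip_width: 0.0639
```

Request:
drive_tool(
  plan="255 0 0 0.005 0;255 0 0 0.005 0;255 0 0 0.005 0;255 0 0 0.004 0;255 0 0 0.002 0;255 0 0 0 0;255 0 0 0.001 0;255 0 0 0 0",
)

```text
time_s: 6.78
tool_pos: [0.5211, -0.1369, 0.0662]
tcp_rot: [-3.142, -0.0, 0.0]
contact_force: [0.5, -0.2, -2.5]
grip_width: 0.064
```

Request:
drive_tool(
  plan="255 0 0 0.0005 0;255 0 0 0 0;255 0 0 0.0005 0;255 0 0 0 0;255 0 0 0.0005 0;255 0 0 0 0",
)

```text
time_s: 7.28
tool_pos: [0.5211, -0.137, 0.0648]
tcp_rot: [3.142, -0.0, 0.0]
contact_force: [-0.8, -0.5, -0.3]
grip_width: 0.0638
```

Request:
drive_tool(
  plan="255 0 0 0.0005 0;255 0 0 0 0;255 0 0 0.0005 0;255 0 0 0 0;255 0 0 0 0",
)

```text
time_s: 7.7
tool_pos: [0.5212, -0.1371, 0.0641]
tcp_rot: [3.141, -0.0, 0.0]
contact_force: [-1.4, 0.1, 5.6]
grip_width: 0.0639
```

Contact: +5.6 N, so it is seated. Release gently and rise.

Request:
drive_tool(
  plan="50 0 0 0 0;30 0 0 0 0;0 0 0 0 0;0 0 0 0 0;0 0 0 0 0;0 0 0 -0.02 0;0 0 0 -0.04 0;0 0 0 -0.04 0;0 0 0 -0.04 0;0 0 0 -0.03 0",
)

```text
time_s: 8.53
tool_pos: [0.5218, -0.1369, 0.237]
tcp_rot: [3.141, -0.003, 0.0]
contact_force: [0.8, -1.1, -0.3]
grip_width: 0.0917
```

Request:
drive_tool(
  plan="0 -0.005 -0.038 0 0;0 -0.006 -0.038 0 0;0 -0.006 -0.038 0 0;0 -0.006 -0.038 0 0;0 -0.006 -0.038 0 0;0 -0.006 -0.038 0 0;0 -0.006 -0.035 0.01 0;0 -0.006 -0.02 0.03 0;0 0 -0.006 0.03 0;0 0 0 0.03 0",
)

```text
time_s: 9.37
tool_pos: [0.4737, 0.1553, 0.1334]
tcp_rot: [-3.14, -0.002, 0.005]
contact_force: [0.6, -1.3, -0.9]
grip_width: 0.0919
```

Request:
drive_tool(
  plan="0 0 0 0 0;0 0 0 0 0",
)

```text
time_s: 9.53
tool_pos: [0.4725, 0.1517, 0.1327]
tcp_rot: [3.141, 0.004, 0.001]
contact_force: [0.7, -0.1, 0.3]
grip_width: 0.0918
```

```bash
python3 - <<'E'
from h import *
o=observe();print([o[k] for k in("tool_pos","tcp_rot")])
f=shot("wrist","w5",100,130,360,180,2.2,1.2)
g=shot("side","s5",265,215,130,110,4,1.8)
print(proj(f,[[.4737,.1519,.0125]]))
a=cv2.imread("pics/s5.png")[:,:400];b=cv2.resize(cv2.imread("pics/w5.png"),(400,200))
c=np.zeros((440,800,3),np.uint8);c[:,:400]=a;c[:200,400:]=b;cv2.imwrite("pics/m5.png",c)
E
```

```text
[array([0.47254103, 0.15169544, 0.1327142 ]), array([3.14083553e+00, 4.01786411e-03, 6.33258579e-04])]
[[286.70992799 202.77351304]]
```

View pics/m5.png

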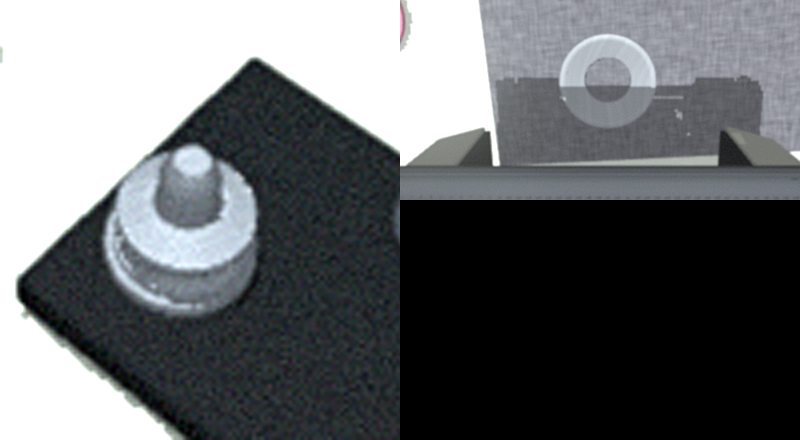

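Side view: the third washer sits level on the pack, dome up. Wrist view: the dome-down washer is at (286.8,203.4), against a predicted (286.7,202.8). Going down on it.

Request:
drive_tool(
  plan="0 0 0 0.035 0;0 0 0 0.04 0;0 0 0 0.03 0;0 0 0 0.016 0;0 0 0 0.006 0;0 0 0 0.002 0;0 0 0 0 0;60 0 0 0 0;120 0 0 0 0;255 0 0 0 0",
  grip_force=20,
)

```text
time_s: 10.47
tool_pos: [0.4752, 0.1523, 0.0061]
tcp_rot: [-3.141, -0.003, -0.0]
contact_force: [0.2, -0.2, -0.2]
grip_width: 0.0766
```

Request:
drive_tool(
  plan="255 0 0 0 0;255 0 0 0 0;255 0 0 0 0;255 0 0 0 0;255 0 0 0 0",
)

```text
time_s: 10.88
tool_pos: [0.4745, 0.1521, 0.0051]
tcp_rot: [-3.142, -0.001, -0.0]
contact_force: [0.2, -0.3, 5.2]
grip_width: 0.0649
```

Request:
drive_tool(
  plan="255 0 0 -0.005 0;255 0 0 -0.015 0;255 0 0 -0.03 0;255 0 0 -0.04 0;255 0 0 -0.04 0;255 0 0 -0.04 0;255 0 0 -0.04 0;255 0 0 -0.02 0;255 0.003 0.02 0 0;255 0.006 0.035 0 0",
)

```text
time_s: 11.72
tool_pos: [0.4832, 0.1012, 0.2371]
tcp_rot: [-3.139, -0.004, 0.008]
contact_force: [0.6, -0.5, -0.5]
grip_width: 0.0651
```

Request:
drive_tool(
  plan="255 0.006 0.038 0 0;255 0.006 0.038 0 0;255 0.006 0.038 0 0;255 0.006 0.038 0 0;255 0.006 0.038 0 0;255 0.006 0.03 0 0;255 0.002 0.014 0 0;255 0 0 0.03 0;255 0 0 0.04 0;255 0 0 0.03 0",
)

```text
time_s: 12.55
tool_pos: [0.5201, -0.1365, 0.1328]
tcp_rot: [-3.141, 0.001, -0.0]
contact_force: [-0.4, -0.6, -1.2]
grip_width: 0.0649
```

Request:
drive_tool(
  plan="255 0 0 0.01 0;255 0 0 0 0;255 0 0 0 0;255 0 0 0 0",
)

```text
time_s: 12.88
tool_pos: [0.5226, -0.1368, 0.1266]
tcp_rot: [3.141, -0.003, 0.001]
contact_force: [0.8, 0.1, -1.0]
grip_width: 0.0649
```

```bash
python3 - <<'E'
from h import *
o=observe();print([o[k] for k in("tool_pos","tcp_rot","grip_width","contact_force")])
f=shot("wrist","w6",140,180,280,200,2.8,1.5)
g=shot("side","s6",265,190,100,130,4,1.8)
print(proj(f,[[.522,-.1366,.106]]))
a=cv2.imread("pics/s6.png")[100:]
c=np.zeros((560,784,3),np.uint8);b=cv2.imread("pics/w6.png");cv2.imwrite("pics/m6.png",np.vstack([b[:400],np.hstack([a[:190],a[200:390,:384]])]) if 0 else b[:460])
E
```

```text
[array([ 0.52264752, -0.13675159,  0.12662891]), array([ 3.14108764e+00, -3.01143840e-03,  6.52477945e-04]), 0.06487015258409569, array([ 0.81316452,  0.14650768, -1.0027764 ])]
[[283.13643586 249.67494273]]
```

View pics/m6.png

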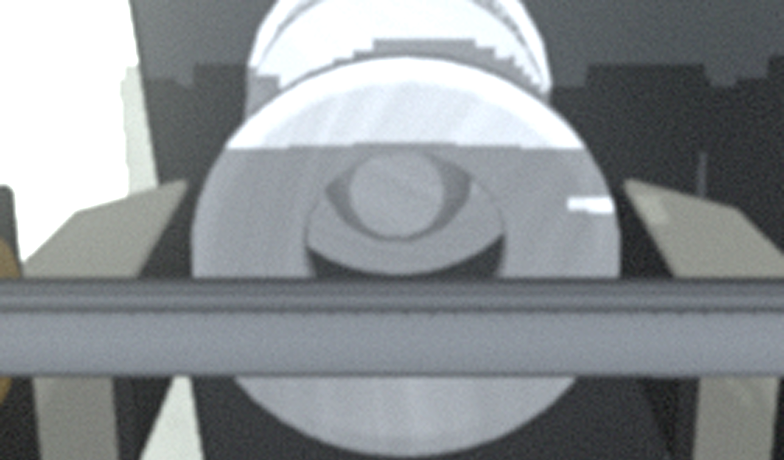

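Wrist view: the held saucer's rim spans x 191–620, y 57–457. The arbor top is at (397,195), seen through the bore.

```bash
python3 - <<'E'
from h import *
f=pickle.load(open("w6.pkl","rb"))
b=np.array([191,620,57,457])/2.8+[140,140,180,180]
print(circ(f,b,.1335,.033,1,0,(.52,-.137)),circ(f,b,.1335,.033,1,0,(.52,-.137),True))
print(ray(f,397/2.8+140,195/2.8+180,.106))
E
```

```text
(array([ 0.5228, -0.138 ]), array([ 0.4, -0.4,  0.9, -1.1])) (array([ 0.5228, -0.1374,  0.1349]), array([-0.3,  0.3,  0.3, -0.4]))
[ 0.52132051 -0.13658267  0.106     ]
```

Request:
drive_tool(
  plan="255 -0.0005 -0.0005 0.008 0;255 0 0 0.008 0;255 0 0 0.008 0;255 0 0 0.006 0;255 0 0 0.005 0;255 0 0 0.005 0;255 0 0 0.003 0;255 0 0 0 0;255 0 0 0 0",
)

```text
time_s: 13.73
tool_pos: [0.5204, -0.1364, 0.0815]
tcp_rot: [-3.141, 0.0, 0.0]
contact_force: [-0.2, 0.6, 0.1]
grip_width: 0.0653
```

Request:
drive_tool(
  plan="255 0 0 0.001 0;255 0 0 0 0;255 0 0 0.001 0;255 0 0 0 0;255 0 0 0.001 0;255 0 0 0 0",
)

```text
time_s: 14.23
tool_pos: [0.5204, -0.1365, 0.0786]
tcp_rot: [-3.142, 0.0, -0.0]
contact_force: [-0.0, -0.2, -1.2]
grip_width: 0.0649
```

Request:
drive_tool(
  plan="255 0 0 0.0005 0;255 0 0 0 0;255 0 0 0.0005 0;255 0 0 0 0;255 0 0 0 0",
)

```text
time_s: 14.65
tool_pos: [0.5205, -0.1364, 0.0777]
tcp_rot: [-3.142, -0.0, 0.0]
contact_force: [0.5, 0.0, -1.2]
grip_width: 0.0654
```

Request:
drive_tool(
  plan="255 0 0 0.0005 0;255 0 0 0 0;255 0 0 0 0",
)

```text
time_s: 14.9
tool_pos: [0.5206, -0.1365, 0.0773]
tcp_rot: [3.142, -0.0, 0.0]
contact_force: [-0.0, -0.1, 0.4]
grip_width: 0.0646
```

Request:
drive_tool(
  plan="255 0 0 0.0005 0;255 0 0 0 0;255 0 0 0.0005 0;255 0 0 0 0;255 0 0 0 0",
)

```text
time_s: 15.32
tool_pos: [0.5208, -0.1365, 0.0765]
tcp_rot: [3.141, -0.001, 0.0]
contact_force: [-0.6, -0.0, 4.0]
grip_width: 0.0652
```

Request:
drive_tool(
  plan="50 0 0 0 0;30 0 0 0 0;0 0 0 0 0;0 0 0 0 0;0 0 0 0 0;0 0 0 -0.02 0;0 0 0 -0.04 0;0 0 0 -0.04 0;0 0 0 -0.04 0;0 0 0 -0.04 0",
)

```text
time_s: 16.15
tool_pos: [0.52, -0.1362, 0.2579]
tcp_rot: [-3.141, 0.0, 0.0]
contact_force: [1.6, -1.4, 0.3]
grip_width: 0.0915
```

Request:
drive_tool(
  plan="0 0 0.01 -0.0135 0;0 0.002 0.035 0 0;0 0.003 0.04 0 0;0 0.003 0.04 0 0;0 0.003 0.04 0 0;0 0.003 0.04 0 0;0 0.003 0.03 0 0;0 0.0015 0.015 0 0;0 0 0 0 0;0 0 0 0 0",
)

```text
time_s: 16.98
tool_pos: [0.5384, -0.387, 0.2688]
tcp_rot: [-3.14, 0.001, -0.002]
contact_force: [0.6, 0.7, -0.4]
grip_width: 0.0914
```

Request:
drive_tool(
  plan="0 0 0 0 0;0 0 0 0 0",
)

```text
time_s: 17.15
tool_pos: [0.5397, -0.3843, 0.2698]
tcp_rot: [-3.141, -0.0, 0.003]
contact_force: [-0.5, -0.0, 0.2]
grip_width: 0.0918
```

```bash
python3 - <<'E'
from h import *
o=observe();print([o[k] for k in("time_s","tool_pos","tcp_rot")])
f=shot("wrist","w7",100,0,360,300,1,1.0)
g=shot("side","s7",265,205,100,110,4,1.8)
p=proj(f,[.539,-.317,.168])[0];print(p)
x,y=(p-50).astype(int);print(x,y)
y=max(y,0)
c=np.zeros((540,800,3),np.uint8);c[:400,:400]=cv2.resize(f["image"][y:y+100,x:x+100],(400,400),interpolation=2)
c[:440,400:]=cv2.imread("pics/s7.png");cv2.imwrite("pics/m7.png",c)
E
```

```text
[17.15, array([ 0.53966505, -0.38426783,  0.2698089 ]), array([-3.14058186e+00, -2.31572629e-04,  2.70654760e-03])]
[283.80914908 111.74858554]
233 61
```

View pics/m7.png

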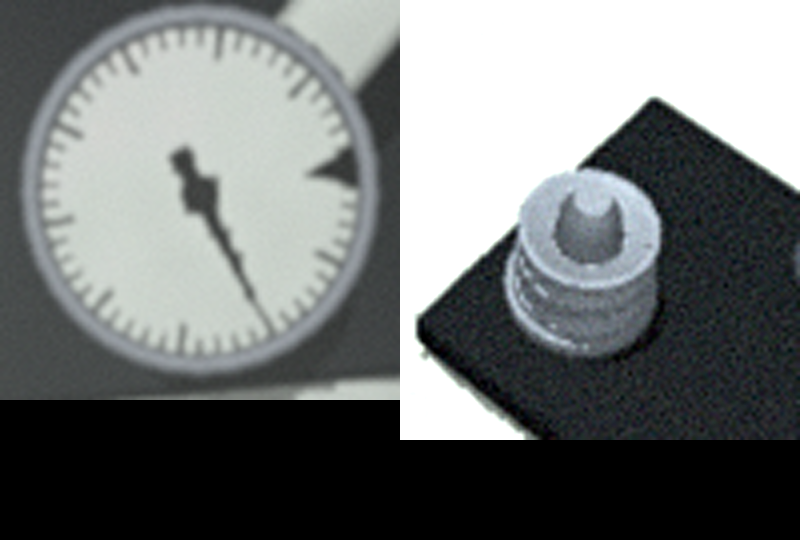

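Combined view: the fourth washer sits level, hollow up. On the dial, the ring spans x 22–377, y 4–374, the zero triangle's tip is at (308,173) and the pointer tip at (270,328). I'll take the angles from a polar profile.

```bash
cat > dial.py <<'E'
from h import *
def dial(f,c0,z=.168,verb=True):
    g=cv2.cvtColor(f["image"],cv2.COLOR_BGR2GRAY)
    p=proj(f,[*c0,z])[0]
    t=np.radians(np.arange(0,360,.25))
    def samp(c,r,k=0.):
        q=proj(f,np.c_[c[0]+r*np.cos(t),c[1]-r*np.sin(t),np.full(t.size,z)]).astype(np.float32)
        return cv2.remap(g,q[:,0].reshape(1,-1),q[:,1].reshape(1,-1),cv2.INTER_LINEAR)[0].astype(float)
    # dial centre: white disc ellipse
    m=np.zeros_like(g);cv2.circle(m,tuple(int(v) for v in p),52,255,-1)
    th=cv2.threshold(g,0,255,cv2.THRESH_BINARY+cv2.THRESH_OTSU)[1] if 0 else ((g>0.75*np.percentile(g[m>0],80))&(m>0)).astype(np.uint8)
    n,l,s,ce=cv2.connectedComponentsWithStats(th);i=l[int(p[1])-8,int(p[0])-8]
    h=cv2.convexHull(np.argwhere(l==i)[:,::-1].astype(np.int32));e=cv2.fitEllipse(h)
    c=ray(f,*e[0],z)[:2]
    if verb:print("centre",c.round(4),e)
    out={}
    for r in(.016,.018,.019,.020,.021,.022,.023,.024):
        v=samp(c,r);d=np.clip(np.median(v)*.85-v,0,None)
        n,l2=cv2.connectedComponents((d>0).astype(np.uint8).reshape(1,-1))
        L=[]
        for j in range(1,n):
            k=l2[0]==j
            if k.sum()>8: L.append((round(float((np.degrees(t[k])*d[k]).sum()/d[k].sum()),1),int(k.sum())/4,int(d[k].max())))
        if verb:print(r,L)
    return c
E
python3 - <<'E'
from dial import *
f=pickle.load(open("w7.pkl","rb"));dial(f,(.5395,-.3165))
E
```

```text
Traceback (most recent call last):
  File "dial.py", line 13, in dial
    h=cv2.convexHull(np.argwhere(l==i)[:,::-1].astype(np.int32));e=cv2.fitEllipse(h)
                                                                   ~~~~~~~~~~~~~~^^^
cv2.error: OpenCV(4.12.0) /io/opencv/modules/imgproc/src/shapedescr.cpp:361: error: (-201:Incorrect size of input array) There should be at least 5 points to fit the ellipse in function 'fitEllipseNoDirect'
```

```bash
sed -i 's/i=l\[int(p\[1\])-8,int(p\[0\])-8\]/i=1+np.argmax(s[1:,4])/' dial.py; sed -i 's/,52,255/,46,255/' dial.py
python3 - <<'E'
from dial import *
f=pickle.load(open("w7.pkl","rb"));dial(f,(.5395,-.3165))
for r in(0,1):print('ring',circ(f,np.array([22,377,4,374])/4+[233,233,61,61],.170,.03,1,0,(.54,-.317),r))
E
```

```text
centre [ 0.5381 -0.3148] ((282.42279052734375, 108.30199432373047), (78.15702056884766, 82.01856994628906), 1.1024036407470703)
0.016 [(63.1, 7.5, 63)]
0.018 [(62.8, 7.0, 60), (351.4, 2.75, 10)]
0.019 [(63.1, 7.0, 67), (351.3, 6.0, 55)]
0.02 [(63.1, 5.0, 35), (351.1, 7.75, 85)]
0.021 [(62.8, 3.5, 16), (351.0, 9.5, 109)]
0.022 [(26.8, 2.25, 6), (62.5, 3.25, 14), (168.1, 3.25, 17), (203.9, 3.5, 31), (240.7, 3.75, 31), (277.8, 3.25, 27), (314.7, 4.0, 33), (351.0, 11.0, 120)]
0.023 [(26.5, 3.5, 30), (62.2, 2.75, 13), (97.0, 3.25, 22), (132.3, 3.25, 16), (167.9, 3.0, 17), (204.0, 3.25, 22), (240.5, 3.0, 22), (277.7, 3.0, 24), (314.6, 3.5, 28), (351.0, 12.75, 112)]
0.024 [(26.6, 2.75, 25), (97.0, 2.25, 18), (132.5, 2.5, 12), (203.9, 2.25, 20), (277.6, 2.75, 24), (314.6, 2.5, 13), (350.9, 15.75, 108)]
ring (array([ 0.5384, -0.3157]), array([-1.1,  1.1, -0.7,  0.9]))
ring (array([ 0.5384, -0.3156,  0.1646]), array([-0.1,  0.1,  0.1, -0.1]))
```

```bash
python3 - <<'E'
from h import *
c=np.array([.0009,.0254,.1683])
for n,cm in(("w1",(.597,.16,.137)),("w3",(.53,-.2095,.2695)),("w4",(.522,-.1395,.1145)),("w5",(.474,.152,.134)),("w6",(.521,-.137,.125)),("w7",(.539,-.3865,.27))):
    R,t,K=cam(pickle.load(open(n+".pkl","rb")));print(n,cm,(R.T@(c-t)).round(4))
print(observe()["q"])
E
```

```text
w1 (0.597, 0.16, 0.137) [0.5968 0.1598 0.1369]
w3 (0.53, -0.2095, 0.2695) [ 0.5309 -0.2065  0.2698]
w4 (0.522, -0.1395, 0.1145) [ 0.5242 -0.1383  0.117 ]
w5 (0.474, 0.152, 0.134) [0.4734 0.1519 0.134 ]
w6 (0.521, -0.137, 0.125) [ 0.5235 -0.1365  0.128 ]
w7 (0.539, -0.3865, 0.27) [ 0.5405 -0.384   0.2711]
[ 0.78523081  0.47144855 -0.2936726   1.47058873  0.13998415  1.21997258
  0.47618714]
```

Request:
drive_tool(
  plan="0 -0.001 -0.02 0 0;0 0 -0.03 0 0;0 0 -0.0205 0 0;0 0 0 0 -0.12;0 0 0 0.01 -0.12;0 0 0 0.02 -0.12;0 0 0 0.02 -0.12;0 0 0 0.01 -0.12;0 0 0 0 0;0 0 0 0 0",
  grip_force=12,
)

```text
time_s: 18.08
tool_pos: [0.5378, -0.3152, 0.2096]
tcp_rot: [-3.141, 0.0, 0.597]
contact_force: [0.2, 0.9, 0.3]
grip_width: 0.0921
```

Request:
drive_tool(
  plan="0 0 0 0.02 0;0 0 0 0.02 0;0 0 0 0.012 0;0 0 0 0.006 0;0 0 0 0.002 0;0 0 0 0 0;60 0 0 0 0;80 0 0 0 0;255 0 0 0 0;255 0 0 0 0",
)

```text
time_s: 18.92
tool_pos: [0.5384, -0.3162, 0.1504]
tcp_rot: [3.141, -0.001, 0.6]
contact_force: [-0.4, 0.6, 0.1]
grip_width: 0.0694
```

Request:
drive_tool(
  plan="255 0 0 0 0;255 0 0 0 0;255 0 0 0 0;255 0 0 0 0",
)

```text
time_s: 19.25
tool_pos: [0.5388, -0.3157, 0.1501]
tcp_rot: [3.141, -0.001, 0.6]
contact_force: [2.0, 0.9, 1.3]
grip_width: 0.0597
```

Request:
drive_tool(
  plan="255 0 0 0 0.08;255 0 0 0 0.12;255 0 0 0 0.12;255 0 0 0 0.12;255 0 0 0 0.12;255 0 0 0 0.12",
)

```text
time_s: 19.75
tool_pos: [0.5382, -0.3159, 0.1501]
tcp_rot: [-3.142, -0.0, -0.086]
contact_force: [0.9, 0.8, 1.3]
grip_width: 0.0597
```

Request:
drive_tool(
  plan="255 0 0 0 0.12;255 0 0 0 0.12;255 0 0 0 0.12;255 0 0 0 0.12;255 0 0 0 0.1;255 0 0 0 0.005;255 0 0 0 0;255 0 0 0 0;255 0 0 0 0",
)

```text
time_s: 20.5
tool_pos: [0.5376, -0.3156, 0.15]
tcp_rot: [3.142, 0.001, -0.662]
contact_force: [-2.9, 2.4, 5.5]
grip_width: 0.0598
```

Request:
drive_tool(
  plan="65 0 0 0 0;40 0 0 0 0;0 0 0 0 0;0 0 0 0 0;0 0 0 -0.02 0;0 0 0 -0.04 0;0 0 0 -0.04 -0.1;0 0 0 -0.02 -0.12;0 0 0 0 -0.12;0 0 0 0 -0.12",
)

```text
time_s: 21.33
tool_pos: [0.5392, -0.3167, 0.2722]
tcp_rot: [3.14, -0.004, -0.199]
contact_force: [0.4, 0.2, -1.7]
grip_width: 0.0917
```

Request:
drive_tool(
  plan="0 0 0 0 -0.12;0 0 0 0 -0.085;0 0 0.03 0 0;0 0 0.03 0 0;0 0 0.01 0 0;0 0 0 0 0;0 0 0 0 0;0 0 0 0 0;0 0 0 0 0",
)

```text
time_s: 22.08
tool_pos: [0.5387, -0.384, 0.2697]
tcp_rot: [-3.141, -0.0, 0.003]
contact_force: [-0.1, -0.4, -0.4]
grip_width: 0.0915
```

```bash
python3 - <<'E'
from dial import *
o=observe();print([o[k] for k in("time_s","tool_pos","tcp_rot")])
f=shot("wrist","w8",100,0,360,300,1,1.0);shot("side","s8",120,120,360,270,2.2,1.6)
c=dial(f,(.5384,-.3157),.1665)
x,y=(proj(f,[*c,.168])[0]-50).astype(int);a=cv2.resize(f["image"][y:y+100,x:x+100],(600,600),interpolation=2);cv2.imwrite("pics/d8.png",a)
E
```

```text
[22.0833, array([ 0.53872321, -0.38398156,  0.26972263]), array([-3.14051600e+00, -2.84077802e-04,  2.53527023e-03])]
centre [ 0.5381 -0.3147] ((283.8542785644531, 108.58512115478516), (78.56355285644531, 81.41508483886719), 5.208600044250488)
0.016 [(63.2, 7.25, 53)]
0.018 [(63.2, 7.25, 73)]
0.019 [(63.0, 7.0, 61)]
0.02 [(62.4, 6.25, 61)]
0.021 [(62.4, 7.5, 97), (278.2, 2.25, 4)]
0.022 [(27.0, 2.25, 8), (62.5, 9.25, 109), (204.0, 3.75, 19), (240.7, 3.5, 18), (278.1, 3.75, 26), (315.0, 3.75, 30), (351.2, 3.25, 16)]
0.023 [(27.2, 4.0, 33), (62.5, 11.25, 110), (97.3, 3.5, 19), (132.4, 2.5, 13), (167.7, 3.25, 26), (204.0, 3.25, 32), (240.8, 3.25, 22), (278.0, 3.25, 30), (315.0, 3.75, 34), (351.4, 3.75, 31)]
0.024 [(27.2, 3.25, 21), (62.3, 13.5, 103), (97.4, 2.75, 19), (132.4, 2.5, 17), (168.0, 2.5, 23), (204.2, 2.5, 19), (240.8, 2.25, 17), (278.1, 2.25, 21), (315.1, 2.5, 22), (351.5, 2.75, 25)]
```

```bash
sed -i 's/def dial(f,c0,z=.168,verb=True)/def dial(f,c0,z=.168,verb=True,off=(0,0))/; s/c=ray(f,\*e\[0\],z)\[:2\]/c=ray(f,*e[0],z)[:2]+off/' dial.py
python3 - <<'E'
from dial import *
for n in("w7","w8"):
    f=pickle.load(open(n+".pkl","rb"));dial(f,(.5384,-.3157),.1665,off=(.0001,-.0006))
E
```

```text
centre [ 0.5382 -0.3154] ((282.42279052734375, 108.30199432373047), (78.15702056884766, 82.01856994628906), 1.1024036407470703)
0.016 [(62.4, 7.25, 52)]
0.018 [(62.4, 7.5, 71)]
0.019 [(62.6, 6.5, 51), (349.6, 6.0, 48)]
0.02 [(62.5, 4.25, 26), (349.4, 7.75, 84)]
0.021 [(62.0, 3.25, 17), (349.4, 9.0, 106)]
0.022 [(25.5, 3.0, 16), (61.9, 3.5, 17), (97.6, 3.0, 14), (169.6, 3.0, 12), (205.2, 3.0, 12), (241.4, 2.5, 6), (313.5, 3.5, 23), (349.5, 10.5, 120)]
0.023 [(25.3, 4.0, 28), (61.5, 3.25, 16), (97.4, 3.25, 26), (133.5, 3.25, 20), (169.4, 3.0, 17), (205.1, 3.25, 30), (241.2, 3.5, 25), (277.4, 3.0, 25), (313.5, 3.75, 31), (349.6, 12.5, 113)]
0.024 [(25.3, 2.5, 25), (61.3, 2.25, 11), (97.4, 2.25, 18), (133.5, 2.25, 11), (205.3, 2.25, 21), (277.2, 2.25, 16), (313.5, 2.5, 18), (349.6, 15.25, 106)]
centre [ 0.5382 -0.3153] ((283.8542785644531, 108.58512115478516), (78.56355285644531, 81.41508483886719), 5.208600044250488)
0.016 [(62.7, 6.75, 55)]
0.018 [(62.6, 7.75, 74)]
0.019 [(62.0, 6.75, 63)]
0.02 [(61.8, 7.25, 85)]
0.021 [(62.0, 9.25, 103)]
0.022 [(26.0, 3.75, 18), (62.0, 11.0, 113), (97.7, 3.25, 13), (169.4, 2.25, 6), (205.2, 3.0, 16), (277.7, 3.5, 21), (313.7, 3.75, 23), (349.7, 3.5, 17)]
0.023 [(25.9, 4.0, 36), (61.9, 13.25, 112), (97.7, 3.75, 28), (133.5, 3.25, 20), (169.3, 3.25, 25), (205.3, 3.25, 27), (241.2, 3.0, 22), (277.6, 3.25, 26), (313.7, 3.75, 31), (349.9, 3.5, 31)]
0.024 [(26.0, 2.75, 21), (61.8, 15.25, 99), (97.8, 2.25, 17), (133.5, 2.25, 15), (169.5, 2.5, 20), (205.4, 2.25, 12), (313.8, 2.5, 17), (350.0, 2.5, 21)]
```

```bash
python3 - <<'E'
import cv2,numpy as np
c=np.zeros((600,800,3),np.uint8);c[:360,:360]=cv2.resize(cv2.imread("pics/d8.png"),(360,360))
s=cv2.imread("pics/s8.png");c[:360,360:]=cv2.resize(s[:,:],(440,330))[:330].repeat(1,0)[:360] if 0 else 0
s=cv2.resize(s,(440,330));c[:330,360:]=s
c[365:600,:]=0;cv2.imwrite("pics/m8.png",c[:365])
E
```

```text
(no output)
```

View pics/m8.png

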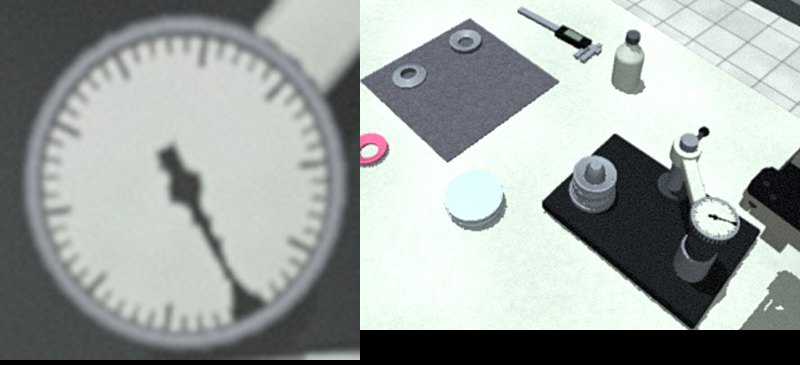

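The zero triangle (at about crop (250,310)) lies on the pointer tip, 0.5° off at most. The pack is complete, and the bottle, caliper, dishes and the other two washers look undisturbed. Handing in.

```bash
python3 -c "
from rig import *
print(close_job())"
```

```text
the job is handed in; nothing more can be done
None
```

I stacked the two washers and zeroed the dial, then handed the job in at about 22 s of the 56 s allowed.

- **Washers:** I lowered the dome-up washer onto the pair first, then the dome-down one. I released each only after light contact, 5.6 N and then 4.0 N. Pictures after each release show the washer level, and the finished pack alternates with its hollow side up.
- **Dial:** I turned the bezel 1.26 rad clockwise. The last check puts the zero mark at 61.9° and the pointer at about 62.5°. That leaves roughly 0.5° (0.01 rad, 0.2 mm), which I left because it is near the measurement noise.
- **Rest of the scene:** In the final side view the bottle, caliper, dishes, pink ring and the other two washers look undisturbed. The gripper was open and touching nothing.

No check failed. My first dial angles were about 1.5° off because I had the dial's centre slightly wrong; I corrected for that using the graduations.

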